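# Nudge the camera target plate onto its locating pins

### The job

Push the square dot-target plate along the raised step of its fixture, off the step and over the two locating pins, nudging it square and sideways as needed so that both holes drop over the pins and it lies flat and fully down on the fixture's low floor. Only push or press it gently with the fingers: do not pick it up, and leave the loose screws, straps, lens and steel block around the fixture where they are.

Things in the scene. Friction and masses are not known exactly. Their poses are not given: they have to be found in the camera images.
- fixture: grey aluminium fixture screwed to the table, 280 mm along its x, 170 mm along its y. Origin on the table surface right under the centre of the seated plate's place; x is the direction in which the plate is to be pushed, z up. Low floor 20 mm above the origin, x = -59 to +80 mm, no rims. Behind it (x = -200 to -59 mm) a raised step. Screw heads in its corners are flush
- step_edge (a point): middle of the top edge of the fixture's raised grey step, where it drops 13 mm to the low floor: fixture x = -59 mm, y = 0. The step's flat top, 33 mm above the fixture's origin and without rims, runs from here 141 mm towards the fixture's -x, over the full 170 mm width
- pin_a (a point): tip of the fixture's steel pin at its x = -5, y = +38 mm. The pin is 12 mm in diameter for 5 mm above the low floor, then a cone to a 3 mm wide tip 12.5 mm above the floor, 0.5 mm below step level: the plate slides over the tips until its holes meet them; holes up to about 4 mm off are drawn in by the cones
- pin_b (a point): tip of the fixture's other pin, of the same shape, at its x = -5, y = -38 mm
- plate: loose square black plate, 110 x 110 x 10 mm, 0.25 to 0.46 kg, white dotted field on top. Origin at the centre of its underside, z up. Two 14 mm through holes at x = -5, y = +38 and -38 mm. Starts flat on the step, its x within 0.25 rad of the fixture's x, 70 to 92 mm short of its seat, up to 22 mm off in y. Seated: origin 20 mm above the fixture's, axes alike, rear edge 4 mm clear of the step
- screw_a: loose knurled steel thumbscrew standing on its 20 mm wide head on the table, 32 mm tall, stem up; origin at the centre of its underside; a bystander
- screw_b: loose knurled steel thumbscrew standing on its 20 mm wide head on the table, 32 mm tall, stem up; origin at the centre of its underside; a bystander
- screw_c: loose knurled steel thumbscrew standing on its 20 mm wide head on the table, 32 mm tall, stem up; origin at the centre of its underside; a bystander
- strap_a: loose dark clamp strap lying flat on the table, 72 x 20 x 10 mm (long along its x) with an 18 mm wide thumb nut on top, 20 mm tall in all; origin at the centre of its underside; a bystander
- strap_b: loose dark clamp strap lying flat on the table, 72 x 20 x 10 mm (long along its x) with an 18 mm wide thumb nut on top, 20 mm tall in all; origin at the centre of its underside; a bystander
- lens: loose black camera lens standing upright on the table, 58 mm wide, 70 mm tall; origin at the centre of its underside; a bystander
- block: loose steel block lying on the table, 75 x 35 x 25 mm; origin at the centre of its underside; a bystander
Things that resemble listed ones, but are neither listed nor needed, are in the scene too. What is shaped like the plate but turquoise is not meant.

How it is judged:
At the end, for the whole second after the job is handed in: The plate lies at rest, flat (within 0.03 rad) on the fixture's low floor (origin no more than 2.2 mm over it), both pins in its holes: within 3 mm of its seat along each fixture axis and 0.06 rad of square (z of plate in the frame of fixture between 0.017 and 0.0222 m and x of plate in the frame of fixture between -0.003 and 0.003 m and y of plate in the frame of fixture between -0.003 and 0.003 m and angle between the x axis of plate and the x axis of fixture, either way round below 0.06 rad and angle between plate's own z axis and vertical below 0.03 rad and linear speed of plate below 0.01 m/s); the robot touches nothing.
It fails at once if the plate is lifted: its centre rises more than 10 mm above the step (z of plate in the frame of fixture above 0.043 m).
It fails at once if the plate is squeezed or pushed hard: more than 40 N from the fingers (contact force between the fingers and plate above 40 N).
It fails at once if a loose thing beside the work (screw, strap, lens or block) is moved more than 15 mm or tipped over (distance of any of screw_a, screw_b, screw_c, strap_a, strap_b, lens, block from where it was at the start of the episode above 0.015 m or angle between any of screw_a, screw_b, screw_c, strap_a, strap_b, lens, block's own z axis and vertical above 0.3 rad).
It also fails if it takes over 72 s, if anything falls off the work surface, if the arm or the gripper's body presses on something with over 40 N, if the wrist force passes 120 N, or if a joint passes its speed limit or range.

### The arm

A 6-joint arm with a two-finger parallel gripper is mounted at the origin on the work surface. World frame = base frame: x ahead of the robot, y to its left, z up, the work surface at z = 0. Lengths are in m, angles in rad, forces in N, time in s.
With the tool pointing down it reaches from about 0.35 to 0.975 m from the base axis. Payload 4.9 kg.
Tool frame: the origin (TCP) lies between the finger pads; the fingertips stand 22 mm ahead of it and the grasp point (between the pads) lies 3 mm ahead of it; z points along the fingers, y is the line along which they close (so a half turn about z gives the same grasp; the last joint's range is limited). The gripper opens to 85 mm and grips with 20 to 120 N. Pads are 22 mm wide; open, the fingers measure 114 mm over their backs; the gripper's body (76 mm by 85 mm) begins 54 mm behind the grasp point. The pads swing forward as they close: fully open they stand 13 mm farther back than shut.
Start: joints at [-1.272, 0.053, 1.613, -0, 1.476, -0.119], TCP at [0.254, -0.571, 0.253] pointing down, gripper open.
Joint ranges: [-3.01, 3.01], [-1.01, 2.22], [0.06, 2.58], [-1.02, 4.17], [0.09, 2.62], [-3.14, 3.14]. Speed limits (rad/s): [2.57, 2.57, 3.14, 3.14, 3.14, 3.14].

### API

Orientations are given as a unit quaternion [w, x, y, z].
In Python, from plant import state, grab_frame, get_calibration, job_done, recognise, regions_of gives the robot as it stands.
- The arm moves only by the tool apply_moves, never from a script. Its argument "targets" is a list of rows, each an object with "translation": the shift along the tool's x, y, z normalised to -1 to 1, where 1 is 100 mm, a list of three; "twist": the turn about the tool's z normalised to -1 to 1, where 1 is 0.1 rad; "hand": the opening, from 0 (shut) to 1 (fully open). A call has 1 to 8 rows; each row shifts and turns the commanded pose from where the row before left it, along the tool's axes as they then stand; what a row does not reach is not made up. A row lasts 1/10 s, in which the tool goes at most 50 mm and 8.59 degrees, less where a joint would pass 70% of its speed; a pose out of reach is approached as far as the arm can. A call with a number of a shift or a turn outside -1 to 1 is refused whole. A call with a gripper value outside its range is refused whole. The fingers move at their own pace and stop on an object; the grip force is fixed at half the most. Time passes only in rows, so rows that do not move let the fingers close. It gives the time, the measured TCP pose, the force, the opening and the grip force at its end, in the units of the state.
- state(): the state, without advancing time (a new reading comes with each control period).
- grab_frame(name): name is "scene" or "top"; returns the picture (420x560x3 uint8, red, green, blue); there is no depth.
- get_calibration(name): a dict with "camera_matrix" (3x3 intrinsics, pixels), "pose" (4x4, takes a point from camera to world coordinates). Camera axes: x right, y up, looking along -z (the intrinsics and any distortion apply to the point x, -y, -z); pixel columns grow to the right and rows downward; lengths in m; the calibration is good to about 2 mm. A picture is of the moment at which its call begins. get_calibration takes no time and is no camera call.
- job_done(): hands the job in; it is judged then, once.
Trained networks look in the newest picture that a camera, given by its name, has taken for a name from the list of things; names that differ only in an ending like _2 or _b are one class to them, and where a whole thing is asked for, a point or a joint stands for the part that bears it (a point fixed in the world has none). Each returns a list of dicts, best first, with "score" (0 to 1); they miss things now and then, are a little off and sometimes report something else, mostly with a low value. They report only what shows in the picture. A call takes as long as a camera call. They do not tell look-alikes from the thing itself.
- recognise(camera, query): "point" ([x, y, z] in m, in world coordinates, good to about 4 mm: the middle of the surface that is visible of it).
- regions_of(camera, query): "pixels" (420x560 bool, what is visible of it).
The state is a dict: "time": time; "joint_pos": joint angles; "joint_vel": joint speeds; "joint_efforts": joint torques, N m; "tool_pos": TCP position; "tool_rot": TCP orientation; "contact_force": force on the tool from outside, world axes, zero at the start; "ft_torque": the same for the moment, N m; "gripper_width": opening from 0.0 (shut) to 1.0 (fully open); "grasp_force": force on a finger pad.
Only numpy, scipy, OpenCV 4.12 (cv2) and the standard library are available. Lean on these libraries where they do the work, as an engineer would, in place of code of your own. Each camera call takes 0.05 s, during which the arm holds its last target. There are 200 camera calls.

## Working session

There is one attempt and no reset: what is moved stays moved. The work goes in short steps, Python scripts to look and compute and a tool call to move; the robot and the scene stay as the last step left them, time stands still between calls to the robot, and variables do not carry over. Pictures are saved under pics/ and viewed, at most 10 in all, crops included, and the job is handed in when it is done.

Besides the shell and the picture viewer there is one more tool, called as a command line: name --argument value ..., lists and objects as JSON in quotes. apply_moves: Moves the arm, as the interface text tells. Its arguments: {"type":"object","properties":{"targets":{"type":"array"}},"required":["targets"]}

```bash
mkdir -p pics; ls
python3 - <<'E'
from plant import *
import cv2,numpy as np
for n in("scene","top"):
    im=grab_frame(n); cv2.imwrite(f"pics/{n}0.png",im[...,::-1])
    c=get_calibration(n); print(n,np.round(c["camera_matrix"],1).tolist(),np.round(c["pose"],3).tolist(), [k for k in c])
    for q in("plate","step_edge","pin_a","fixture","screw_a","strap_a","lens","block"):
        print(q,[(round(d["score"],2),np.round(d["point"],3).tolist()) for d in recognise(n,q)])
s=state();print(s["time"],s["tool_pos"],s["tool_rot"],s["gripper_width"])
E
```

```text
pics
scene [[525.6, 0.0, 279.4], [0.0, 525.6, 210.3], [0.0, 0.0, 1.0]] [[0.842, -0.356, 0.405, 1.123], [0.54, 0.551, -0.637, -0.843], [0.003, 0.755, 0.656, 0.909], [0.0, 0.0, 0.0, 1.0]] ['camera_matrix', 'pose']
plate [(0.89, [0.356, -0.097, 0.011]), (0.81, [0.566, -0.068, 0.044]), (0.78, [0.382, 0.145, 0.007]), (0.68, [0.846, 0.034, 0.004])]
step_edge [(0.68, [0.598, -0.13, 0.022]), (0.51, [0.57, -0.07, 0.041])]
pin_a [(0.73, [0.6, -0.124, 0.02]), (0.49, [0.582, -0.285, 0.012])]
fixture [(0.81, [0.599, -0.13, 0.019]), (0.17, [0.586, -0.283, 0.012])]
screw_a [(0.63, [0.723, -0.159, 0.01]), (0.59, [0.463, -0.224, 0.009]), (0.49, [0.676, 0.047, 0.009])]
strap_a [(0.59, [0.583, -0.283, 0.012]), (0.54, [0.701, 0.127, 0.009])]
lens [(0.85, [0.542, 0.178, 0.039])]
block [(0.95, [0.695, -0.37, 0.025])]
top [[421.0, 0.0, 272.4], [0.0, 421.0, 208.9], [0.0, 0.0, 1.0]] [[-0.009, 0.997, -0.074, 0.541], [-1.0, -0.008, 0.011, -0.014], [0.01, 0.074, 0.997, 1.018], [0.0, 0.0, 0.0, 1.0]] ['camera_matrix', 'pose']
plate [(0.87, [0.348, -0.087, 0.013]), (0.82, [0.84, 0.039, 0.011]), (0.68, [0.374, 0.15, 0.01]), (0.6, [0.563, -0.066, 0.042]), (0.37, [0.581, -0.282, 0.008])]
step_edge [(0.9, [0.584, -0.089, 0.021])]
pin_a [(0.75, [0.583, -0.089, 0.02])]
fixture [(0.58, [0.581, -0.083, 0.019])]
screw_a [(0.37, [0.669, 0.049, 0.007])]
strap_a [(0.8, [0.581, -0.283, 0.01]), (0.73, [0.693, 0.138, 0.012])]
lens [(0.9, [0.537, 0.184, 0.053]), (0.71, [0.462, -0.214, 0.01])]
block []
0.9 [ 0.2535699  -0.57123872  0.25331411] [ 5.99189923e-06  9.78266865e-01  2.07349803e-01 -1.12671753e-07] 0.9986562260084708
```

View pics/scene0.png

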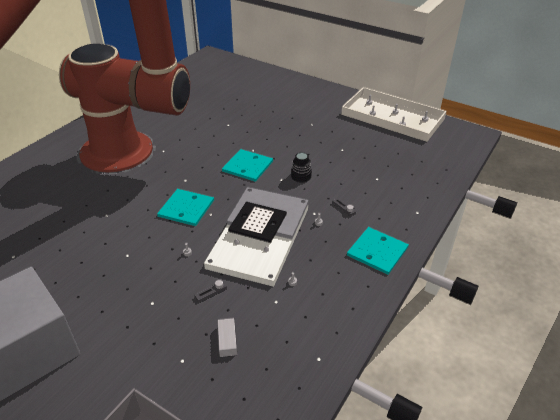

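View pics/top0.png

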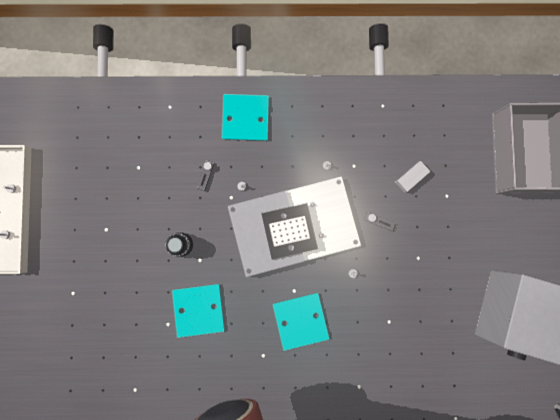

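The target is the black dotted plate at top (290,231), which is scene (258,221). The look-alikes are turquoise plates at top (245,117), (198,310) and (300,321), so I rule those out by colour. Next I check a close crop.

Run:
```python
import cv2,numpy as np
a=cv2.imread("pics/top0.png")[165:290,215:375]; b=cv2.imread("pics/scene0.png")[180:290,195:320]
cv2.imwrite("pics/c0.png",cv2.resize(a,None,fx=5,fy=4.8*125/125,interpolation=cv2.INTER_CUBIC)[:600])
cv2.imwrite("pics/c1.png",cv2.resize(b,None,fx=5,fy=5,interpolation=cv2.INTER_CUBIC))
```

```text
(no output)
```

View pics/c0.png

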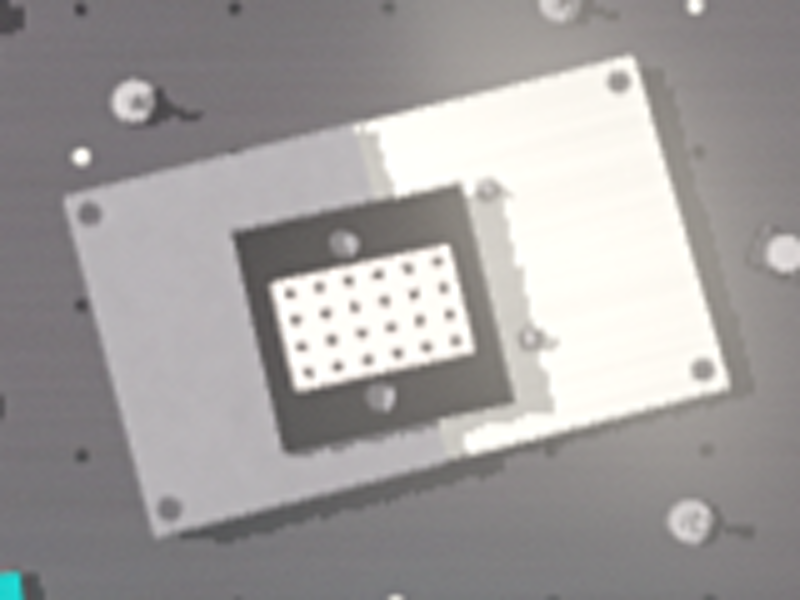

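View pics/c1.png

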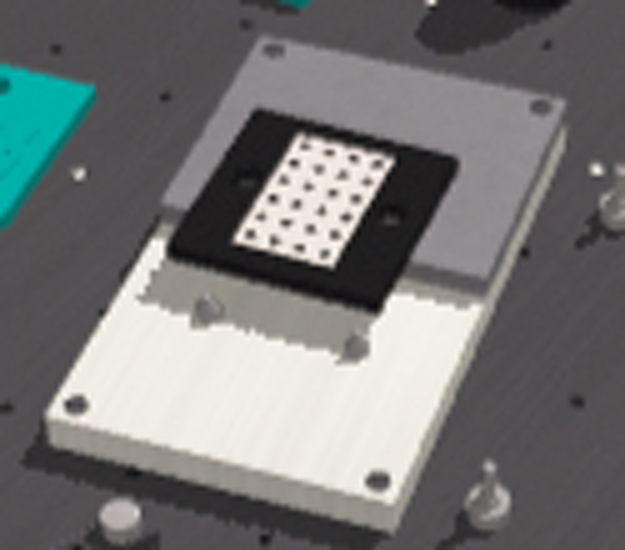

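The top crop shows the black dotted plate overhanging the step. Its corners are at about crop (235,232), (461,186), (513,402) and (287,450), and the pins are at (488,185) and (530,335). The scene crop agrees. I fit both poses to these points.

```bash
cat > h.py <<'E'
from plant import *
import cv2,numpy as np
from scipy.optimize import least_squares
def proj(n,P):
    c=get_calibration(n);T=np.linalg.inv(c["pose"]);p=(T[:3,:3]@np.atleast_2d(P).T).T+T[:3,3]
    q=p*[1,-1,-1];u=(c["camera_matrix"]@q.T).T;return u[:,:2]/u[:,2:]
def w(pose,L):
    x,y,a=pose;L=np.atleast_2d(L).astype(float);c,s=np.cos(a),np.sin(a)
    return np.c_[x+c*L[:,0]-s*L[:,1],y+s*L[:,0]+c*L[:,1],L[:,2]]
def fit(obs,x0):  # obs list of (cam,L,pix)
    f=lambda p:np.concatenate([(proj(n,w(p,L))-px).ravel() for n,L,px in obs])
    r=least_squares(f,x0);return r.x,np.round(f(r.x).reshape(-1,2),1)
FX=np.array([[-200,85,33],[-200,-85,33],[80,85,20],[80,-85,20],[-5,38,32.5],[-5,-38,32.5]])/1e3
PL=np.array([[-55,55,43],[55,55,43],[55,-55,43],[-55,-55,43]])/1e3
def rel(f,p):
    d=np.array(p[:2])-f[:2];c,s=np.cos(f[2]),np.sin(f[2]);return np.array([c*d[0]+s*d[1],-s*d[0]+c*d[1],(p[2]-f[2])])
E
python3 - <<'E'
from h import *
t=lambda a:np.array(a)/[5,4.8]+[214.6,164.6]
s=lambda a:np.array(a)/5+[194.6,179.6]
of=[("top",FX,t([[65,198],[155,537],[632,57],[730,387],[487,185],[529,335]])),("scene",FX,s([[566,100],[265,38],[393,508],[48,420],[356,335],[207,297]]))]
# left of +x(=-y world) is +x world: top image upper
op=[("top",PL,t([[235,232],[461,186],[513,402],[287,450]])),("scene",PL,s([[458,160],[378,308],[170,245],[260,110]]))]
for o,nm in((of,"fix"),(op,"plate")):
    for sub in(o,o[:1],o[1:]):
        x,r=fit(sub,[.58,-.09,-1.3]);print(nm,x.round(4),r.tolist())
F=fit(of,[.58,-.09,-1.3])[0];P=fit(op,[.58,-.09,-1.3])[0];print(rel(F,P))
print(rel(fit(of[:1],F)[0],fit(op[:1],P)[0]),rel(fit(of[1:],F)[0],fit(op[1:],P)[0]))
E
```

```text
fix [ 0.5901 -0.1332 -1.3194] [[-0.6, -0.1], [-0.3, -0.0], [-0.2, -0.1], [-0.5, -0.1], [0.4, 0.7], [0.5, 0.7], [0.4, 0.7], [-0.6, 0.2], [0.4, -0.1], [-0.4, -0.1], [0.5, 0.2], [0.2, 0.7]]
fix [ 0.5905 -0.1334 -1.318 ] [[-0.5, -0.2], [-0.1, -0.2], [-0.1, -0.4], [-0.4, -0.3], [0.4, 0.5], [0.7, 0.5]]
fix [ 0.5893 -0.1326 -1.321 ] [[0.4, 0.6], [-0.6, -0.0], [0.2, -0.4], [-0.5, -0.5], [0.3, -0.0], [0.1, 0.4]]
plate [ 0.5631 -0.063  -1.3647] [[-0.7, -0.5], [0.3, -1.0], [0.4, 0.4], [-1.0, 0.6], [0.3, 0.4], [0.1, -0.5], [-0.8, 0.7], [-0.5, 0.2]]
plate [ 0.5629 -0.0636 -1.3612] [[-0.5, -0.3], [0.5, -0.9], [0.7, 0.4], [-0.6, 0.8]]
plate [ 0.5631 -0.062  -1.3704] [[0.5, 0.3], [0.1, -0.7], [-0.6, 0.3], [-0.1, 0.0]]
[-0.07467971 -0.00863363 -0.04533814]
[-0.07453106 -0.00931194 -0.0432057 ] [-0.07484517 -0.00788934 -0.04938375]
```

apply_moves --targets '[{"translation": [0.34,-0.29,0],"twist": 0,"hand": 0},{"translation": [0.34,-0.29,0],"twist": 0,"hand": 0},{"translation": [0.34,-0.29,0],"twist": 0,"hand": 0},{"translation": [0.34,-0.29,0],"twist": 0,"hand": 0},{"translation": [0.34,-0.29,0],"twist": 0,"hand": 0},{"translation": [0.34,-0.29,0],"twist": 0,"hand": 0},{"translation": [0.34,-0.29,0],"twist": 0,"hand": 0},{"translation": [0.34,-0.29,0],"twist": 0,"hand": 0}]'

```text
time: 1.7
tool_pos: [0.4085, -0.2472, 0.2536]
tool_rot: [0.0, 0.978, 0.207, 0.0]
contact_force: [0.5, 0.2, 0.0]
gripper_width: 0.003
grasp_force: 0.0
```

apply_moves --targets '[{"translation": [0.34,-0.29,0],"twist": 0,"hand": 0},{"translation": [0.34,-0.29,0],"twist": 0,"hand": 0},{"translation": [0.34,-0.29,0],"twist": 0,"hand": 0},{"translation": [0.34,-0.29,0],"twist": 0,"hand": 0},{"translation": [0,0,0],"twist": -1,"hand": 0},{"translation": [0,0,0],"twist": -1,"hand": 0},{"translation": [0,0,0],"twist": -1,"hand": 0},{"translation": [0,0,0],"twist": -1,"hand": 0}]'

```text
time: 2.5
tool_pos: [0.4854, -0.0873, 0.2534]
tool_rot: [0.0, 0.917, 0.4, 0.0]
contact_force: [0.2, -1.1, -0.5]
gripper_width: -0.001
grasp_force: 0.0
```

apply_moves --targets '[{"translation": [0,0,0],"twist": -1,"hand": 0},{"translation": [0,0,0],"twist": -1,"hand": 0},{"translation": [0,0,0],"twist": -1,"hand": 0},{"translation": [0,0,0],"twist": -1,"hand": 0},{"translation": [0,0,0],"twist": -1,"hand": 0},{"translation": [0,0,0],"twist": -1,"hand": 0},{"translation": [0,0,0],"twist": -1,"hand": 0},{"translation": [0,0,0],"twist": -1,"hand": 0}]'

```text
time: 3.3
tool_pos: [0.4853, -0.0876, 0.2534]
tool_rot: [0.0, 0.689, 0.725, 0.0]
contact_force: [-0.9, 0.2, -0.0]
gripper_width: 0.002
grasp_force: 0.0
```

apply_moves --targets '[{"translation": [0,0,0],"twist": -1,"hand": 0},{"translation": [0,0,0],"twist": -1,"hand": 0},{"translation": [0,0,0],"twist": 0,"hand": 0},{"translation": [0,0,0],"twist": 0,"hand": 0}]'

```text
time: 3.7
tool_pos: [0.4853, -0.0876, 0.2534]
tool_rot: [0.0, 0.615, 0.788, 0.0]
contact_force: [0.2, -0.0, 0.4]
gripper_width: 0.003
grasp_force: 0.0
```

```bash
cat >> h.py <<'E'
F0=np.array([.5901,-.1332,-1.3194])
def tool():
    s=state();q=s["tool_rot"];a=2*np.arctan2(q[2],q[1]);p=s["tool_pos"]
    r=rel(F0,[p[0],p[1],a]);r[2]=(r[2]-np.pi+np.pi)%(2*np.pi)-np.pi
    print("t",s["time"],"tool in fix mm",(r[:2]*1e3).round(1),"z",round(p[2]*1e3,1),"ang(tool x - fix x)",round(r[2],4),"F",np.round(s["contact_force"],1),"w",s["gripper_width"])
E
python3 -c "
from h import *
tool()"
```

```text
t 3.7 tool in fix mm [-70.2 -90.2] z 253.4 ang(tool x - fix x) -0.0064 F [ 0.2 -0.   0.4] w 0.0030430806966648626
```

apply_moves --targets '[{"translation": [0,0,0.4],"twist": 0,"hand": 0},{"translation": [0,0,0.4],"twist": 0,"hand": 0},{"translation": [0,0,0.4],"twist": 0,"hand": 0},{"translation": [0,0,0.4],"twist": 0,"hand": 0},{"translation": [0,0,0.2],"twist": 0,"hand": 0},{"translation": [0,0,0.1],"twist": 0,"hand": 0},{"translation": [0,0,0.05],"twist": 0,"hand": 0},{"translation": [0,0,0],"twist": 0,"hand": 0}]'

```text
time: 4.5
tool_pos: [0.4858, -0.0878, 0.0588]
tool_rot: [0.0, 0.615, 0.789, 0.0]
contact_force: [0.2, -0.5, 0.4]
gripper_width: -0.003
grasp_force: 0.0
```

apply_moves --targets '[{"translation": [0,0.03,0],"twist": 0,"hand": 0},{"translation": [0,0.03,0],"twist": 0,"hand": 0},{"translation": [0,0.02,0],"twist": 0,"hand": 0},{"translation": [0,0.02,0],"twist": 0,"hand": 0},{"translation": [0,0.02,0],"twist": 0,"hand": 0},{"translation": [0,0,0],"twist": 0,"hand": 0}]'

```text
time: 5.1
tool_pos: [0.4972, -0.0846, 0.0584]
tool_rot: [0.0, 0.615, 0.789, 0.0]
contact_force: [0.6, -0.4, 0.2]
gripper_width: -0.0
grasp_force: 0.0
```

Run:
```python
from h import *
tool()
a=grab_frame("scene")[180:290,195:320,::-1];b=grab_frame("top")[165:290,215:375,::-1]
cv2.imwrite("pics/d.png",np.hstack([cv2.resize(a,(375,330),interpolation=2),cv2.resize(b,(422,330),interpolation=2)]))
```

```text
t 5.1 tool in fix mm [-70.2 -77.9] z 58.4 ang(tool x - fix x) -0.0042 F [ 0.6 -0.4  0.2] w -0.00046796799582577456
```

View pics/d.png

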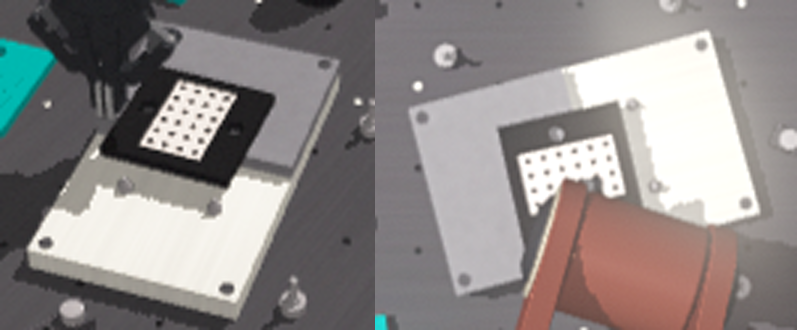

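The scene view shows the finger standing just beside the plate's side edge, not yet touching. I'll add a plate tracker based on the white dotted field.

```bash
cat >> h.py <<'E'
P0=np.array([.5631,-.063,-1.3647])
def field(n,im,zp=.043):  # field centre/angle in fixture frame, rectified 0.5 mm/px
    g=np.float32([[0,0],[479,0],[479,399],[0,399]]); L=np.c_[g*.0005+[-.15,-.1],np.full(4,zp)]
    H=cv2.getPerspectiveTransform(np.float32(proj(n,w(F0,L))),g)
    r=cv2.warpPerspective(im,H,(480,400),flags=cv2.INTER_CUBIC);m=(r.min(2)>150).astype(np.uint8)
    m=cv2.morphologyEx(m,cv2.MORPH_OPEN,np.ones((5,5)));k,lab,st,ce=cv2.connectedComponentsWithStats(m)
    best=None
    for i in range(1,k):
        c=cv2.findContours((lab==i).astype(np.uint8),0,2)[0][0];(cx,cy),(a,b),th=cv2.minAreaRect(c)
        e=abs(max(a,b)-best_l)+abs(min(a,b)-best_s) if best_l else -a*b*(60<a<160 and 60<b<160)
        if best is None or e<best[0]: best=(e,cx*.5-150,cy*.5-100,(th+45)%90-45,a/2,b/2)
    return np.array(best)
best_l=best_s=None
E
python3 - <<'E'
from h import *
import h
for n in("scene","top"): print(n,field(n,cv2.imread(f"pics/{n}0.png")).round(2))
print(field("scene",grab_frame("scene")).round(2)); print(rel(F0,P0))
E
```

```text
scene [ -0.  26.   9.   0. 170. 127.]
top [ -0.    35.25 -94.5    0.     2.     2.5 ]
[ -0.    23.25 -74.25   0.     2.5    3.5 ]
[-0.07470976 -0.00868857 -0.0453    ]
```

```bash
sed -i 's/^best_l=.*/best_l,best_s=170,106/' h.py
python3 - <<'E'
from h import *
for n in("scene","top"): print(n,field(n,cv2.imread(f"pics/{n}0.png")).round(2))
print(field("scene",grab_frame("scene")).round(2))
E
```

```text
scene [  1.24 -78.54 -10.7   -2.28  52.5   84.88]
top [  8.66 -74.88  -8.92  -1.85  55.41  86.92]
[  1.32 -78.66 -10.59  -2.05  52.63  85.28]
```

apply_moves --targets '[{"translation": [0,0.02,0],"twist": 0,"hand": 0},{"translation": [0,0.02,0],"twist": 0,"hand": 0},{"translation": [0,0.02,0],"twist": 0,"hand": 0},{"translation": [0,0,0],"twist": 0,"hand": 0}]'

```text
time: 5.7
tool_pos: [0.5028, -0.0832, 0.0582]
tool_rot: [-0.0, 0.615, 0.789, -0.0]
contact_force: [-1.5, -0.3, 1.0]
gripper_width: 0.003
grasp_force: 0.4
```

```bash
cat > look.py <<'E'
from h import *
tool(); print(field("scene",grab_frame("scene")).round(2))
E
python3 look.py
```

```text
t 5.7 tool in fix mm [-70.2 -72.1] z 58.2 ang(tool x - fix x) -0.0043 F [-1.5 -0.3  1. ] w 0.003432193980724092
[  1.47 -79.41  -6.18  -1.33  52.46  85.2 ]
```

apply_moves --targets '[{"translation": [0,0.02,0],"twist": 0,"hand": 0},{"translation": [0,0.02,0],"twist": 0,"hand": 0},{"translation": [0,0.01,0],"twist": 0,"hand": 0},{"translation": [0,0,0],"twist": 0,"hand": 0}]'

```text
time: 6.15
tool_pos: [0.5078, -0.0819, 0.0583]
tool_rot: [0.0, 0.615, 0.789, 0.0]
contact_force: [-0.5, -0.5, -0.4]
gripper_width: 0.0
grasp_force: 0.4
```

```bash
python3 look.py
```

```text
t 6.15 tool in fix mm [-70.2 -67. ] z 58.3 ang(tool x - fix x) -0.0043 F [-0.5 -0.5 -0.4] w 0.0003909395309967068
[  1.97 -80.27  -1.16  -0.48  52.36  85.35]
```

apply_moves --targets '[{"translation": [0,-0.2,0],"twist": 0,"hand": 0},{"translation": [0,0,-0.4],"twist": 0,"hand": 0.4},{"translation": [0.32,0.29,0],"twist": 0,"hand": 0.4},{"translation": [0.32,0.29,0],"twist": 0,"hand": 0.4},{"translation": [0.32,0.29,0],"twist": 0.04,"hand": 0.4},{"translation": [0,0,0],"twist": 0,"hand": 0.4},{"translation": [0,0,0.4],"twist": 0,"hand": 0.4},{"translation": [0,0,0],"twist": 0,"hand": 0.4}]'

```text
time: 7.0
tool_pos: [0.5475, 0.0277, 0.0554]
tool_rot: [-0.002, 0.616, 0.788, -0.001]
contact_force: [-0.3, 0.2, 0.3]
gripper_width: 0.399
grasp_force: 0.0
```

```bash
python3 look.py
```

```text
t 7.0 tool in fix mm [-166.4   -1.2] z 55.4 ang(tool x - fix x) -0.008 F [-0.3  0.2  0.3] w 0.3986714968843702
[ 77.89 -63.16   0.8   -0.82  48.01  51.04]
```

apply_moves --targets '[{"translation": [0,0,0.02],"twist": -0.08,"hand": 0.4},{"translation": [0,0,0],"twist": 0,"hand": 0.4}]'

```text
time: 7.25
tool_pos: [0.5492, 0.027, 0.057]
tool_rot: [0.0, 0.613, 0.79, 0.0]
contact_force: [0.1, 0.0, -0.0]
gripper_width: 0.401
grasp_force: 0.0
```

apply_moves --targets '[{"translation": [0,0,0.02],"twist": 0,"hand": 0.4},{"translation": [0,0,0],"twist": 0,"hand": 0.4}]'

```text
time: 7.45
tool_pos: [0.5491, 0.0273, 0.0547]
tool_rot: [0.0, 0.613, 0.79, 0.0]
contact_force: [0.1, 0.5, 0.3]
gripper_width: 0.399
grasp_force: 0.0
```

Run:
```python
from h import *
tool()
a=grab_frame("scene")[170:280,195:320,::-1];b=grab_frame("top")[165:290,215:375,::-1]
cv2.imwrite("pics/e.png",np.hstack([cv2.resize(a,(375,330),interpolation=2),cv2.resize(b,(422,330),interpolation=2)]))
```

```text
t 7.45 tool in fix mm [-165.6    0.2] z 54.7 ang(tool x - fix x) -0.0007 F [0.1 0.5 0.3] w 0.3994697683549192
```

View pics/e.png

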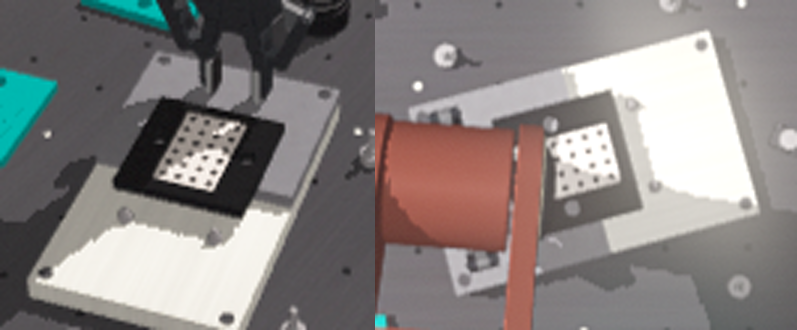

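Fingers stand clear behind the plate, with the plate square over the pins. I'll lower slightly and retune the threshold, because the shadow was breaking up the field.

apply_moves --targets '[{"translation": [0,0,0.02],"twist": 0,"hand": 0.4},{"translation": [0,0,0],"twist": 0,"hand": 0.4}]'

```text
time: 7.75
tool_pos: [0.5495, 0.0274, 0.0542]
tool_rot: [-0.0, 0.613, 0.79, -0.0]
contact_force: [-5.2, 0.5, 9.6]
gripper_width: 0.398
grasp_force: 5.2
```

```bash
sed -i 's/>150/>85/' h.py; python3 look.py; python3 -c "
from h import *
print(field('scene',cv2.imread('pics/scene0.png')).round(2))"
```

```text
t 7.75 tool in fix mm [-165.6    0.6] z 54.2 ang(tool x - fix x) -0.0002 F [-5.2  0.5  9.6] w 0.39777902339675153
[  6. -80.  -1.   0.  53.  88.]
[ 10.4  -78.8  -10.75  -2.17  54.75  88.45]
```

apply_moves --targets '[{"translation": [0,0,-0.04],"twist": 0,"hand": 0.4},{"translation": [-0.05,0,0],"twist": 0,"hand": 0.4},{"translation": [-0.05,0,0],"twist": 0,"hand": 0.4},{"translation": [-0.05,0,0],"twist": 0,"hand": 0.4},{"translation": [-0.05,0,0],"twist": 0,"hand": 0.4},{"translation": [-0.05,0,0],"twist": 0,"hand": 0.4},{"translation": [-0.05,0,0],"twist": 0,"hand": 0.4},{"translation": [0,0,0],"twist": 0,"hand": 0.4}]'

```text
time: 8.6
tool_pos: [0.5566, -0.0022, 0.0562]
tool_rot: [0.0, 0.613, 0.79, -0.0]
contact_force: [-0.6, -1.4, 0.2]
gripper_width: 0.401
grasp_force: 0.0
```

```bash
python3 look.py
```

```text
t 8.6 tool in fix mm [-135.2    0.2] z 56.2 ang(tool x - fix x) -0.001 F [-0.6 -1.4  0.2] w 0.400867240980459
[  8.   -72.75  -1.25   0.    53.5   88.5 ]
```

apply_moves --targets '[{"translation": [-0.05,0,0],"twist": 0,"hand": 0.4},{"translation": [-0.05,0,0],"twist": 0,"hand": 0.4},{"translation": [-0.05,0,0],"twist": 0,"hand": 0.4},{"translation": [-0.05,0,0],"twist": 0,"hand": 0.4},{"translation": [-0.05,0,0],"twist": 0,"hand": 0.4},{"translation": [-0.05,0,0],"twist": 0,"hand": 0.4},{"translation": [-0.05,0,0],"twist": 0,"hand": 0.4},{"translation": [0,0,0],"twist": 0,"hand": 0.4}]'

```text
time: 9.45
tool_pos: [0.5656, -0.0365, 0.0564]
tool_rot: [0.001, 0.613, 0.79, -0.0]
contact_force: [-0.8, -0.5, 0.3]
gripper_width: 0.401
grasp_force: 0.0
```

```bash
python3 look.py
```

```text
t 9.45 tool in fix mm [-99.7   0.3] z 56.4 ang(tool x - fix x) -0.0009 F [-0.8 -0.5  0.3] w 0.4011395515072155
[ 11.43 -37.21  -0.72   0.87  90.07  53.65]
```

apply_moves --targets '[{"translation": [-0.05,0,0],"twist": 0,"hand": 0.4},{"translation": [-0.05,0,0],"twist": 0,"hand": 0.4},{"translation": [-0.05,0,0],"twist": 0,"hand": 0.4},{"translation": [-0.05,0,0],"twist": 0,"hand": 0.4},{"translation": [-0.04,0,0],"twist": 0,"hand": 0.4},{"translation": [0,0,0],"twist": 0,"hand": 0.4}]'

```text
time: 10.1
tool_pos: [0.5715, -0.0596, 0.0565]
tool_rot: [0.001, 0.613, 0.79, -0.0]
contact_force: [0.5, -0.5, -0.6]
gripper_width: 0.403
grasp_force: 0.0
```

```bash
python3 look.py;  python3 - <<'E'
from h import *
a=grab_frame("scene")[180:290,195:320,::-1];b=grab_frame("top")[165:290,215:375,::-1]
cv2.imwrite("pics/f.png",np.hstack([cv2.resize(a,(375,330),interpolation=2),cv2.resize(b,(422,330),interpolation=2)]))
E
```

```text
t 10.1 tool in fix mm [-75.9   0.3] z 56.5 ang(tool x - fix x) -0.0009 F [ 0.5 -0.5 -0.6] w 0.4033585594099028
[ 10.59 -12.99  -0.77   0.86  89.6   53.7 ]
```

View pics/f.png

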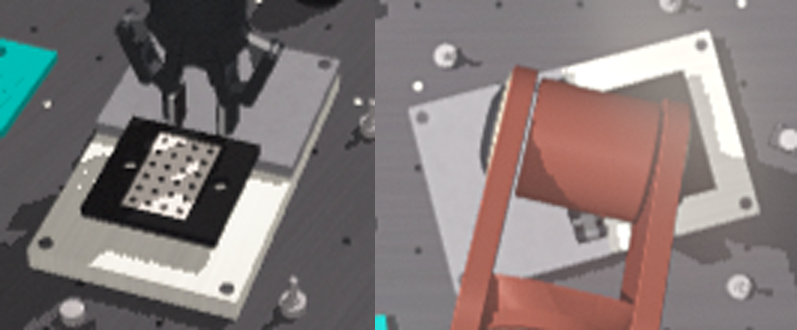

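The plate is square, with its front over the pins and its centre about 10 mm short. I'll go in slower steps from here.

apply_moves --targets '[{"translation": [-0.02,0,0],"twist": 0,"hand": 0.4},{"translation": [-0.02,0,0],"twist": 0,"hand": 0.4},{"translation": [-0.02,0,0],"twist": 0,"hand": 0.4},{"translation": [0,0,0],"twist": 0,"hand": 0.4}]'

```text
time: 10.65
tool_pos: [0.5729, -0.065, 0.0564]
tool_rot: [0.0, 0.613, 0.79, -0.0]
contact_force: [-0.8, 0.3, 0.7]
gripper_width: 0.397
grasp_force: 0.0
```

```bash
python3 look.py
```

```text
t 10.65 tool in fix mm [-70.4   0.3] z 56.4 ang(tool x - fix x) -0.0003 F [-0.8  0.3  0.7] w 0.3973878598388341
[ 5.35 10.24  3.19  1.18 87.41 53.27]
```

apply_moves --targets '[{"translation": [-0.02,0,0],"twist": 0,"hand": 0.4},{"translation": [0,0,0],"twist": 0,"hand": 0.4}]'

```text
time: 10.9
tool_pos: [0.5733, -0.0668, 0.0563]
tool_rot: [0.0, 0.613, 0.79, -0.0]
contact_force: [1.5, -0.8, -0.0]
gripper_width: 0.395
grasp_force: 0.0
```

```bash
python3 look.py
```

```text
t 10.9 tool in fix mm [-68.5   0.2] z 56.3 ang(tool x - fix x) -0.0006 F [ 1.5 -0.8 -0. ] w 0.39486906759921137
[ 5.19 10.24  3.09  0.58 86.95 53.64]
```

It dropped: the reading jumped and stayed put. I'll raise the fingers clear and check.

apply_moves --targets '[{"translation": [0.1,0,0],"twist": 0,"hand": 0.4},{"translation": [0,0,-0.4],"twist": 0,"hand": 0.4},{"translation": [0.4,0,-0.3],"twist": 0,"hand": 0.4},{"translation": [0.4,0,-0.3],"twist": 0,"hand": 0.4},{"translation": [0.4,-0.2,-0.2],"twist": 0,"hand": 0.4},{"translation": [0.4,-0.2,0],"twist": 0,"hand": 0.4},{"translation": [0,0,0],"twist": 0,"hand": 0.4}]'

```text
time: 11.65
tool_pos: [0.4895, 0.0918, 0.1767]
tool_rot: [-0.0, 0.611, 0.792, 0.001]
contact_force: [0.2, -0.1, -0.4]
gripper_width: 0.403
grasp_force: 0.0
```

Run:
```python
from h import *
tool()
A=grab_frame("scene");B=grab_frame("top")
for n,i in(("scene",A),("top",B)): print(n,[field(n,i,z).round(2).tolist() for z in(.030,.035)])
a=A[180:280,200:320,::-1];b=B[165:290,215:375,::-1]
cv2.imwrite("pics/g.png",np.hstack([cv2.resize(a,(400,333),interpolation=2),cv2.resize(b,(400,333),interpolation=2)]))
```

```text
t 11.65 tool in fix mm [-243.   -41.5] z 176.7 ang(tool x - fix x) 0.0046 F [ 0.2 -0.1 -0.4] w 0.40257429682480783
scene [[9.0, -2.0, -1.75, 0.0, 54.5, 88.0], [7.0, 2.25, -0.0, 0.0, 54.0, 87.5]]
top [[602.0, -30.25, -0.25, 0.0, 199.5, 239.5], [602.0, -30.25, -0.25, 0.0, 199.5, 239.5]]
```

View pics/g.png

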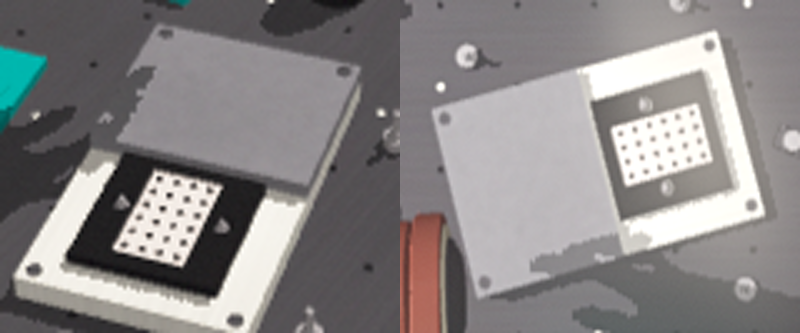

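Both pins show in the holes and the plate looks seated: about (0.5, -0.5) mm after subtracting the bias, square. I'll press lightly at the centre with the fingers shut to confirm it's fully down, expecting contact at TCP z ≈ 52 mm.

apply_moves --targets '[{"translation": [-0.35,0.06,0],"twist": 0,"hand": 0},{"translation": [-0.35,0.06,0],"twist": 0,"hand": 0},{"translation": [-0.35,0.06,0],"twist": 0,"hand": 0},{"translation": [-0.35,0.06,0],"twist": 0,"hand": 0},{"translation": [-0.35,0.06,0],"twist": 0,"hand": 0},{"translation": [-0.34,0.06,0],"twist": 0,"hand": 0},{"translation": [-0.34,0.05,0],"twist": 0,"hand": 0},{"translation": [0,0,0],"twist": 0,"hand": 0}]'

```text
time: 12.55
tool_pos: [0.5934, -0.1417, 0.1758]
tool_rot: [0.0, 0.615, 0.788, -0.001]
contact_force: [-0.1, -0.6, 1.4]
gripper_width: 0.002
grasp_force: 0.0
```

apply_moves --targets '[{"translation": [0,0,0.4],"twist": 0,"hand": 0},{"translation": [0,0,0.4],"twist": 0,"hand": 0},{"translation": [0,0,0.25],"twist": 0,"hand": 0},{"translation": [0,0,0.06],"twist": 0,"hand": 0},{"translation": [0,0,0],"twist": 0,"hand": 0},{"translation": [0,0,0],"twist": 0,"hand": 0}]'

```text
time: 13.15
tool_pos: [0.5935, -0.1375, 0.0671]
tool_rot: [0.001, 0.613, 0.79, 0.0]
contact_force: [-0.0, -0.0, 0.1]
gripper_width: 0.0
grasp_force: 0.0
```

```bash
python3 look.py
```

```text
t 13.15 tool in fix mm [5.  2.2] z 67.1 ang(tool x - fix x) -0.0006 F [-0.  -0.   0.1] w 0.00022522028942585352
[ 5.   10.    3.25  0.   87.   53.5 ]
```

apply_moves --targets '[{"translation": [0.05,-0.02,0.06],"twist": 0,"hand": 0},{"translation": [0,0,0.06],"twist": 0,"hand": 0},{"translation": [0,0,0],"twist": 0,"hand": 0}]'

```text
time: 13.5
tool_pos: [0.5884, -0.1321, 0.0525]
tool_rot: [-0.001, 0.613, 0.79, -0.0]
contact_force: [0.5, 0.7, -0.1]
gripper_width: -0.001
grasp_force: 0.0
```

apply_moves --targets '[{"translation": [0,0,0.015],"twist": 0,"hand": 0},{"translation": [0,0,0],"twist": 0,"hand": 0}]'

```text
time: 13.7
tool_pos: [0.5893, -0.1327, 0.0521]
tool_rot: [0.0, 0.613, 0.79, 0.0]
contact_force: [-1.1, 0.9, 1.2]
gripper_width: -0.003
grasp_force: 0.8
```

apply_moves --targets '[{"translation": [0,0,0.015],"twist": 0,"hand": 0},{"translation": [0,0,0],"twist": 0,"hand": 0}]'

```text
time: 13.9
tool_pos: [0.5894, -0.1327, 0.0521]
tool_rot: [-0.0, 0.613, 0.79, -0.0]
contact_force: [-6.5, 1.9, 9.2]
gripper_width: -0.002
grasp_force: 4.8
```

Contact came at TCP z = 52.1 mm with the expected firm force, so the plate top is at 30 mm and it's fully down. I'll retract straight up, then check and hand in.

apply_moves --targets '[{"translation": [0,0,-0.04],"twist": 0,"hand": 0},{"translation": [0,0,-0.3],"twist": 0,"hand": 0},{"translation": [0,0,-0.4],"twist": 0,"hand": 0},{"translation": [0,0,-0.4],"twist": 0,"hand": 0},{"translation": [0,0,0],"twist": 0,"hand": 0}]'

```text
time: 14.4
tool_pos: [0.5931, -0.134, 0.1722]
tool_rot: [0.006, 0.613, 0.79, 0.002]
contact_force: [0.0, 0.2, 2.1]
gripper_width: 0.001
grasp_force: 0.0
```

Run:
```python
from h import *
tool();print(field("scene",grab_frame("scene"),.030).round(2)); print(job_done())
```

```text
t 14.4 tool in fix mm [1.6 2.7] z 172.2 ang(tool x - fix x) -0.0004 F [0.  0.2 2.1] w 0.0007850327161690858
[10.   -2.25 -1.75  0.   54.5  88.5 ]
the job is handed in; nothing more can be done
None
```

The plate is seated over both pins and flat on the low floor, by camera check and a light press (about 11 N); the job is handed in at about 14.5 s, and no verdict was returned.

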